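# Slacken the flange clamp of unknown thread

## Task

Two T-handle clamps on the assembly table each hold a flange down. Slacken the one on the round flange by at least an eighth of a turn, and leave the one on the square flange tight. One clamp has a left-hand thread and nothing shows which, so try the handle one way, feel whether it gives, and if it is solid turn it the other way; then let go of it.

Things in the scene. Friction and masses are not known exactly. Their poses are not given: they have to be found in the camera images.
- nut_a_grip (a point): middle of the dark steel T-handle bar of clamp nut a, on its vertical axis, 101 mm above the table; bar 70 long (point x), 16 wide (y), 20 mm high (z up), a 6 mm stud end on top. Below it a 15 mm neck: sides free to 36 mm under this point; then 34 mm nut, 60 mm washer, flange, fixed 150 mm square base. Turns on the spot, stays where left; loosening takes 0.1 N m, the other way is a hard stop at once
- nut_b_grip (a point): middle of the dark steel T-handle bar of clamp nut b, on its vertical axis, 101 mm above the table; bar 70 long (point x), 16 wide (y), 20 mm high (z up), a 6 mm stud end on top. Below it a 15 mm neck: sides free to 36 mm under this point; then 34 mm nut, 60 mm washer, flange, fixed 150 mm square base. Turns on the spot, stays where left; loosening takes 0.1 N m, the other way is a hard stop at once
- nut_a (a joint): angle of nut a in rad: 0 = tight as found, growing counter-clockwise seen from above, falling clockwise. It turns only in its loosening direction, up to 1.6 rad; that direction is not known beforehand: of the two clamps one is right-hand, the other left-hand, and they look alike
- nut_b (a joint): angle of nut b in rad: 0 = tight as found, growing counter-clockwise seen from above, falling clockwise. It turns only in its loosening direction, up to 1.6 rad; that direction is not known beforehand: of the two clamps one is right-hand, the other left-hand, and they look alike
- round_flange: round aluminium flange, 130 mm across, 18 mm thick at the hub, six bolt holes; clamped flat under one of the two T-handles, centred on its axis. Origin: centre of its underside, 25 mm above the table. The other clamp holds a 110 mm square flange (not listed).
Not all that is in view belongs to the job. Leave any pink look-alike of the part that bears nut_b_grip alone.

How it is judged:
At the end, for the whole second after the job is handed in: the T-handle nut over the round flange stands at least 0.7 rad (40 degrees) from where it was tight, in its loosening direction (((horizontal distance between nut_a_grip and round_flange below 0.03 m and (value of joint nut_a above 0.7 rad or value of joint nut_a below -0.7 rad)) or (horizontal distance between nut_b_grip and round_flange below 0.03 m and (value of joint nut_b above 0.7 rad or value of joint nut_b below -0.7 rad)))); the robot touches nothing.
It fails at once if the clamp on the square flange was turned by more than 0.2 rad ((not (horizontal distance between nut_a_grip and round_flange below 0.03 m) and (value of joint nut_a above 0.2 rad or value of joint nut_a below -0.2 rad)) or (not (horizontal distance between nut_b_grip and round_flange below 0.03 m) and (value of joint nut_b above 0.2 rad or value of joint nut_b below -0.2 rad))).
It also fails if it takes over 35 s, if anything falls off the work surface, if the arm or the gripper's body presses on something with over 40 N, if the wrist force passes 120 N, or if a joint passes its speed limit or range.

## Robot

A 6-joint arm with a two-finger parallel gripper is mounted at the origin on the work surface. World frame = base frame: x ahead of the robot, y to its left, z up, the work surface at z = 0. Lengths are in m, angles in rad, forces in N, time in s.
With the tool pointing down it reaches from about 0.375 to 0.9 m from the base axis. Payload 3.1 kg.
Tool frame: the origin (TCP) lies at the very end of the fingers, on their centre line; the grasp point (between the pads) lies 19 mm behind it; x points along the fingers, y is the direction in which the jaws open and shut, and the axes are right-handed (so a half turn about x gives the same grasp; the last joint's range is limited). The gripper opens to 85 mm and grips with 20 to 120 N. Pads are 22 mm wide; open, the fingers measure 114 mm over their backs; the gripper's body (76 mm by 85 mm) begins 54 mm behind the grasp point. The pads swing forward as they close: fully open they stand 13 mm farther back than shut.
Start: joints at [1.117, 0.527, 1.433, -0, 1.181, -0.178], TCP at [0.17, 0.602, 0.231] pointing down, gripper open.
Joint ranges: [-3.08, 3.08], [-0.75, 2.2], [0.22, 2.44], [-1.43, 4.57], [0, 2.65], [-2.85, 2.85]. Speed limits (rad/s): [2.79, 2.79, 3.14, 3.14, 3.14, 3.14].

## Interface

Orientations are given as a unit quaternion [x, y, z, w].
In Python, from station import manip gives the robot as it stands.
- The arm moves only by the shell command python3 -m jog 'ROWS' [FORCE]. ROWS is a JSON object of lists of equal length, an entry for each row: "linear": the shift along the tool's x, y, z in cm, a list of three; "twist": the turn about the tool's x in rad; "claw": the opening, from -1 (shut) to 1 (fully open). A call has 1 to 20 rows; each row is the pose to reach, as a shift and turn from the pose commanded when the call began, along the tool's axes at that moment; what a row does not reach only later rows make up. A row lasts 1/12 s, in which the tool goes at most 41.7 mm and 7.16 degrees, less where a joint would pass 70% of its speed; a pose out of reach is approached as far as the arm can. A call with a gripper value outside its range is refused whole. The fingers move at their own pace and stop on an object; FORCE is the grip in N (left out, the last holds). Time passes only in rows, so rows that repeat a pose let the fingers close. It gives the time, the measured TCP pose, the force and the opening at its end, in the units of the state.
- manip.sense(): the state, without advancing time (a new reading comes with each control period).
- manip.snapshot(name): name is "scene" or "top" or "wrist"; returns a dict with "pixels" (420x560x3 uint8, red, green, blue), "camera_matrix" (3x3 intrinsics, pixels), "R" (3x3) and "t" (3): a world point X has camera coordinates R X + t. Camera axes: x right, y down, z forward; pixel columns grow to the right and rows downward; lengths in m; the calibration is good to about 2 mm. A picture is of the moment at which its call begins. There is no depth.
- manip.sign_off(): hands the job in, once; it reports no verdict.
The state is a dict: "t": time; "q": joint angles; "qd": joint speeds; "tau": joint torques, N m; "tcp_pos": TCP position; "tool_rot": TCP orientation; "force": force on the tool from outside, world axes, zero at the start; "ft_torque": the same for the moment, N m; "finger_gap": opening from 0.0 (shut) to 1.0 (fully open).
Only numpy, scipy, OpenCV 4.12 (cv2) and the standard library are available. Lean on these libraries where they do the work, as an engineer would, in place of code of your own. Each camera call takes 0.05 s, during which the arm holds its last target.

## Working session

There is one attempt and no reset: what is moved stays moved. The work goes in short steps, Python scripts to look and compute and a shell command to move; the robot and the scene stay as the last step left them, time stands still between calls to the robot, and variables do not carry over. Pictures are saved under pics/ and viewed, and the job is handed in when it is done.

```bash
mkdir -p pics; ls; cat > h.py <<'E'
from station import manip
import cv2,numpy as np,json
def snap(n,tag):
    s=manip.snapshot(n); cv2.imwrite(f'pics/{tag}.png',cv2.cvtColor(s['pixels'],cv2.COLOR_RGB2BGR))
    np.savez(f'pics/{tag}.npz',**{k:np.array(v) for k,v in s.items()})
    return s
def ray(s,uv,z):
    K=np.array(s['camera_matrix']);R=np.array(s['R']);t=np.array(s['t'])
    d=R.T@np.linalg.inv(K)@np.array([uv[0],uv[1],1.]);c=-R.T@t
    return c+d*(z-c[2])/d[2]
def proj(s,X):
    p=np.array(s['camera_matrix'])@(np.array(s['R'])@np.array(X)+np.array(s['t']));return p[:2]/p[2]
E
python3 - <<'E'
from h import *
for n in('scene','top','wrist'):
    s=snap(n,n+'0');print(n,-np.array(s['R']).T@np.array(s['t']))
st=manip.sense();print({k:np.round(v,3) for k,v in st.items()})
E
```

```text
pics
scene [ 1.22914001 -0.25800918  1.15950205]
top [0.22936593 0.0735187  1.35213833]
wrist [0.09373971 0.62273298 0.37462049]
{'t': np.float64(0.15), 'q': array([ 1.117,  0.528,  1.434,  0.   ,  1.181, -0.178]), 'qd': array([ 0.001, -0.003, -0.004,  0.003,  0.001, -0.001]), 'tau': array([ 0.0000e+00, -4.4274e+01, -1.7828e+01, -0.0000e+00,  6.0000e-03,
        0.0000e+00]), 'tcp_pos': array([0.169, 0.601, 0.231]), 'tool_rot': array([ 0.096,  0.701, -0.097,  0.7  ]), 'force': array([ 0.292,  0.798, -0.554]), 'ft_torque': array([ 0.028, -0.053,  0.016]), 'finger_gap': np.float64(1.0)}
```

View pics/top0.png

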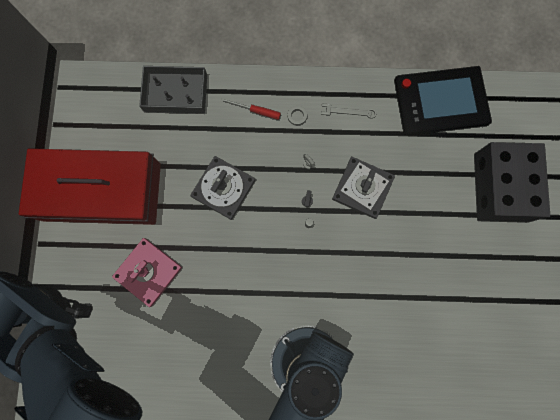

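View pics/scene0.png

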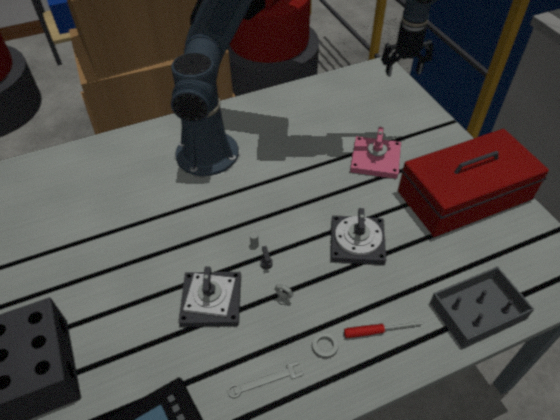

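View pics/wrist0.png

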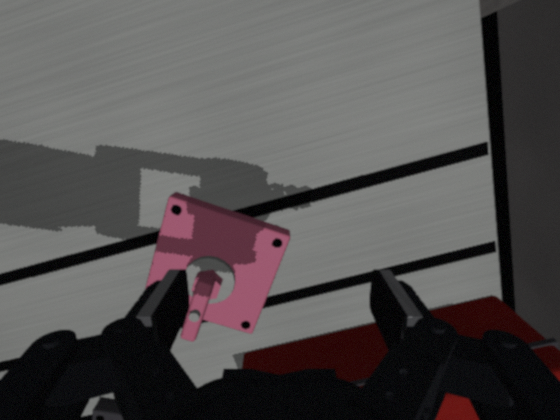

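Top view: the candidates are the clamp at px (222,186) with a round light flange, the clamp at (367,186) with a square light flange, and the pink look-alike at (147,270). My choice is (222,186), which I'll check in a close crop. The scene view agrees: round at (360,235), square at (210,293).

```bash
python3 - <<'E'
import cv2,numpy as np
a=cv2.imread('pics/top0.png')
b=cv2.imread('pics/scene0.png')
f=lambda i,x,y,w:cv2.resize(i[y-w:y+w,x-w:x+w],(400,400),interpolation=cv2.INTER_CUBIC)
cv2.imwrite('pics/crop.png',np.hstack([f(a,222,186,36),f(b,360,230,36)]))
E
```

```text
(no output)
```

View pics/crop.png

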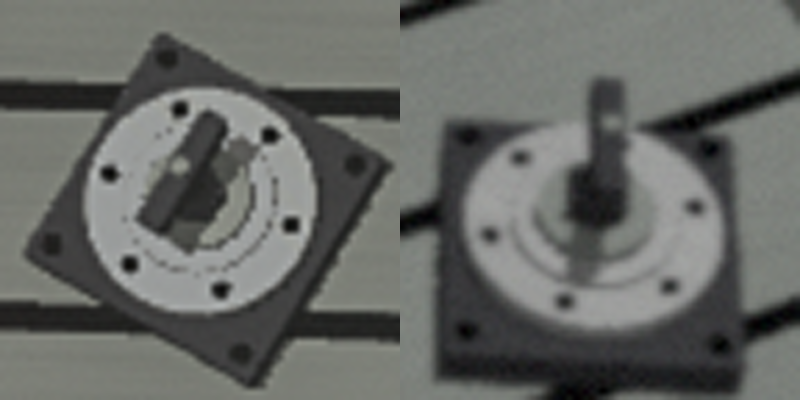

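The crop confirms a round flange with six bolt holes. The dark T-bar runs from crop px (150,220) to (212,118), with the stud end at (180,165).

```bash
python3 - <<'E'
from h import *
s=dict(np.load('pics/top0.npz'));c=dict(np.load('pics/scene0.npz'))
im=s['pixels'];hsv=cv2.cvtColor(im,cv2.COLOR_RGB2HSV)
m=np.zeros(im.shape[:2],np.uint8);m[150:222,186:258]=(im[150:222,186:258].min(2)>150)*255
cs=max(cv2.findContours(m,0,2)[0],key=cv2.contourArea)
el=cv2.fitEllipse(cv2.convexHull(cs));print(el)
for z in(.037,.043):
    p=ray(s,el[0],z);print('flange',z,p,'diam',np.linalg.norm(ray(s,(el[0][0]+np.mean(el[1])/2,el[0][1]),z)-p)*2)
f=lambda x,y:(186+x*.18-.5,150+y*.18-.5)
print('stud top',ray(s,f(180,165),.117))
g=lambda x,y:(324+(x-400)*.18-.5,194+y*.18-.5)
print('stud scene',ray(c,g(610,122),.117))
a=ray(s,f(147,217),.111);b=ray(s,f(212,117),.111);print('bar',a,b,np.linalg.norm(a-b),(a+b)/2,np.degrees(np.arctan2(*(b-a)[1::-1])))
from scipy.spatial.transform import Rotation as Ro
print(Ro.from_quat(manip.sense()['tool_rot']).as_matrix().round(3))
E
```

```text
((221.54527282714844, 185.6592254638672), (39.52770233154297, 40.96788024902344), 67.01992797851562)
flange 0.037 [0.52233278 0.27639477 0.037     ] diam 0.12446781286382753
flange 0.043 [0.52099619 0.2754692  0.043     ] diam 0.12389995862235785
stud top [0.52344486 0.27569456 0.117     ]
stud scene [0.52268033 0.27444699 0.117     ]
bar [0.49641725 0.2924623  0.111     ] [0.55135117 0.26118803 0.111     ] 0.06321246523196557 [0.52388421 0.27682517 0.111     ] -29.65317489029175
[[-0.001  0.271  0.962]
 [-0.002  0.962 -0.271]
 [-1.    -0.002 -0.   ]]
```

Target: grip point about (0.5225, 0.2755, 0.101), seen the same in two views to within 2 mm. The bar is at about -30° yaw, 63 mm measured against 70 mm stated. First I hover above it, at tool shift (0, -21.7, 42.8) cm and twist +0.243.

```bash
python3 -m jog '{"linear":[[0,-1,2],[0,-2.5,5],[0,-4,8],[0,-5.6,11],[0,-7.1,14],[0,-8.6,17],[0,-10.1,20],[0,-11.7,23],[0,-13.2,26],[0,-14.7,29],[0,-16.2,32],[0,-17.7,35],[0,-19.3,38],[0,-20.5,40.5],[0,-21.3,42],[0,-21.7,42.8],[0,-21.7,42.8],[0,-21.7,42.8],[0,-21.7,42.8]],"twist":[0,0.02,0.04,0.06,0.08,0.1,0.12,0.14,0.16,0.18,0.2,0.22,0.243,0.243,0.243,0.243,0.243,0.243,0.243],"claw":[1,1,1,1,1,1,1,1,1,1,1,1,1,1,1,1,1,1,1]}' 40
python3 - <<'E'
from h import *
s=snap('wrist','w1');print(proj(s,[.5225,.2755,.117]),proj(s,[.5225,.2755,.037]))
print(manip.sense()['tcp_pos'],manip.sense()['q'],manip.sense()['t'])
E
```

```text
t: 1.73
tcp_pos: [0.5213, 0.2774, 0.2311]
tool_rot: [0.181, 0.684, -0.181, 0.683]
force: [-0.1, 0.2, -0.5]
finger_gap: 1.0
[277.77613241 208.67491122] [278.08059894 187.109099  ]
[0.52127432 0.27753265 0.23119867] [ 2.99952473e-01  4.81377946e-01  1.52097091e+00  4.35923450e-04
  1.14026503e+00 -7.54840017e-01] 1.7833
```

View pics/w1.png

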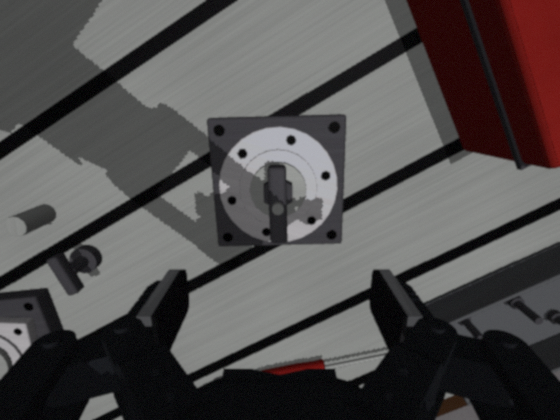

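The wrist view shows the bar upright at col ~278, rows 165–243, and the stud at (278,209). The predicted position was (277.8,208.7), so they match. I'll measure the bar's edges for fine yaw.

```bash
python3 - <<'E'
from h import *
s=dict(np.load('pics/w1.npz'));b=s['pixels']
cv2.imwrite('pics/w1c.png',cv2.resize(b[150:260,220:340,::-1],None,fx=5,fy=5,interpolation=cv2.INTER_CUBIC))
g=cv2.GaussianBlur(cv2.cvtColor(b,cv2.COLOR_RGB2GRAY),(3,3),0).astype(int)
for r in range(168,246,6): print(r,g[r,264:294])
from scipy.spatial.transform import Rotation as Ro
st=manip.sense();R=Ro.from_quat(st['tool_rot']).as_matrix();print(R.round(4),R.T@(np.array([.5225,.2755,.101])-st['tcp_pos']))
E
```

```text
168 [105  90  79  67  54  45  45  47  48  48  49  49  50  50  50  50  50  50
  48  48  58  84 118 141 149 150 150 148 145 142]
174 [114  95  78  63  53  51  55  60  63  64  64  64  65  65  65  65  65  65
  64  61  62  79 112 138 147 149 149 149 149 149]
180 [ 89  81  72  61  53  52  56  60  62  64  64  64  64  64  65  65  66  66
  64  61  56  56  69  88 107 122 133 140 145 147]
186 [ 42  34  34  35  40  47  54  58  61  62  64  64  64  64  64  65  65  65
  64  60  55  52  52  55  58  59  63  79 106 129]
192 [ 46  37  34  32  31  30  34  42  51  58  62  63  63  63  63  64  65  64
  63  61  57  52  52  56  59  61  64  78 102 125]
198 [49 38 34 32 30 30 31 33 35 36 36 36 38 43 52 59 62 63 63 61 56 51 49 50
 54 55 55 60 74 89]
204 [77 72 67 59 49 39 34 36 42 52 60 66 70 72 72 70 65 58 51 46 44 44 46 52
 61 68 74 77 79 80]
210 [80 79 79 75 64 49 40 46 62 74 79 79 79 80 80 80 79 78 72 59 44 38 46 62
 75 79 79 79 79 82]
216 [97 97 96 92 80 60 42 34 33 34 37 38 39 40 41 39 38 36 35 34 34 38 52 73
 89 95 96 96 97 96]
222 [ 95  95  95  94  86  67  45  34  33  35  35  35  35  35  36  36  35  35
  34  33  33  35  49  72  91 102 111 123 135 147]
228 [ 60  49  44  47  52  49  41  34  33  34  35  35  35  35  35  35  35  35
  35  33  32  43  76 123 157 169 171 171 171 170]
234 [ 35  22  19  21  27  33  33  32  33  34  34  35  35  35  35  34  34  35
  35  35  34  40  67 110 147 164 169 169 170 170]
240 [ 79  83  85  90  95  94  79  57  41  36  35  34  34  34  35  35  35  35
  34  34  34  40  61  97 127 140 139 131 121 111]
[[-1.100e-03  4.936e-01  8.697e-01]
 [ 1.000e-04  8.697e-01 -4.936e-01]
 [-1.000e+00 -5.000e-04 -1.000e-03]] [ 0.13019709 -0.00110133  0.00219789]
```

View pics/w1c.png

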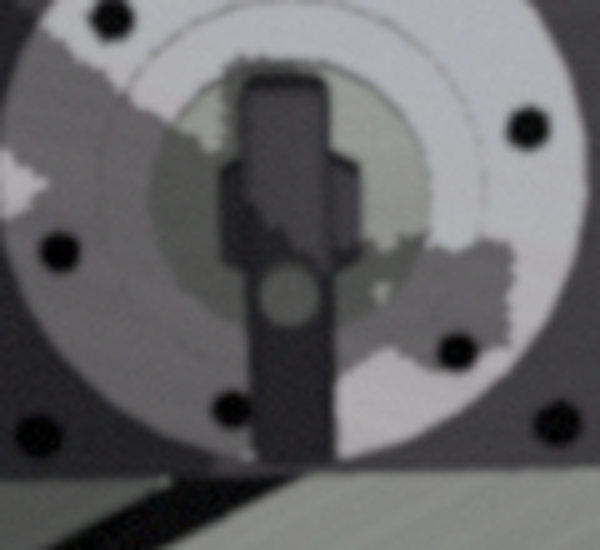

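```bash
python3 - <<'E'
from h import *
s=dict(np.load('pics/w1.npz'))
a=ray(s,(276.7,170),.111);b=ray(s,(278.7,237),.111);print(a,b,np.degrees(np.arctan2(*(b-a)[1::-1])),'stud',ray(s,(278,209.2),.117))
st=manip.sense();print(st['tcp_pos'],st['qd'].round(3) if hasattr(st['qd'],'round') else st['qd'])
E
python3 -m jog '{"linear":[[2,-0.1,0.1],[4,-0.1,0.1],[6,-0.1,0.1],[8,-0.1,0.1],[9,-0.1,0.1],[9,-0.1,0.1],[9,-0.1,0.1],[9,-0.1,0.1]],"twist":[0,0,0,0,0,0,0,0],"claw":[1,1,1,1,1,1,1,1]}'
python3 - <<'E'
from h import *
from scipy.spatial.transform import Rotation as Ro
s=snap('wrist','w2');st=manip.sense();R=Ro.from_quat(st['tool_rot']).as_matrix();print(st['tcp_pos'],R.T@(np.array([.5225,.2755,.101])-st['tcp_pos']),proj(s,[.5225,.2755,.117]))
E
```

```text
[0.49385286 0.29077435 0.111     ] [0.54788288 0.26194562 0.111     ] -28.08299062486615 stud [0.52300658 0.27543278 0.117     ]
[0.52127432 0.27753265 0.23119867] [ 0.003 -0.003 -0.002 -0.003 -0.002 -0.002]
t: 2.45
tcp_pos: [0.5236, 0.2759, 0.1424]
tool_rot: [0.181, 0.683, -0.18, 0.684]
force: [0.1, 0.7, 0.1]
finger_gap: 0.999
[0.52379465 0.27577845 0.14265983] [ 0.04165609 -0.00096488 -0.00106501] [277.33015818 248.93902414]
```

View pics/w2.png

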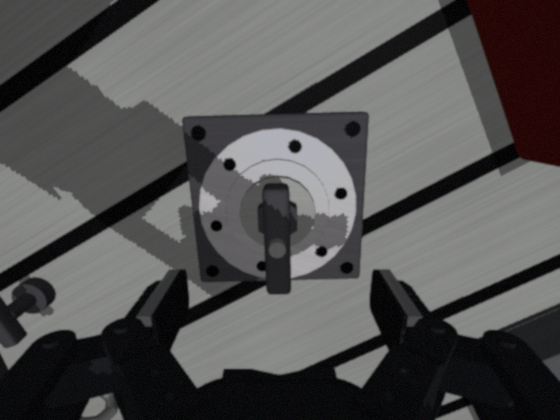

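The stud at (277,249) matches the prediction (277.3,248.9) and the bar is centred between the fingers. Now I go down 6.1 cm with a small correction, then close.

```bash
python3 -m jog '{"linear":[[2,-0.1,-0.1],[4,-0.1,-0.1],[5.5,-0.1,-0.1],[6.1,-0.1,-0.1],[6.1,-0.1,-0.1],[6.1,-0.1,-0.1],[6.1,-0.1,-0.1],[6.1,-0.1,-0.1],[6.1,-0.1,-0.1],[6.1,-0.1,-0.1],[6.1,-0.1,-0.1],[6.1,-0.1,-0.1],[6.1,-0.1,-0.1],[6.1,-0.1,-0.1],[6.1,-0.1,-0.1],[6.1,-0.1,-0.1],[6.1,-0.1,-0.1],[6.1,-0.1,-0.1]],"twist":[-0.026,-0.026,-0.026,-0.026,-0.026,-0.026,-0.026,-0.026,-0.026,-0.026,-0.026,-0.026,-0.026,-0.026,-0.026,-0.026,-0.026,-0.026],"claw":[1,1,1,1,1,1,-1,-1,-1,-1,-1,-1,-1,-1,-1,-1,-1,-1]}' 40
python3 - <<'E'
from h import *
s=snap('wrist','w3');st=manip.sense();print({k:np.round(v,4) for k,v in st.items()})
E
```

```text
t: 4.0
tcp_pos: [0.5221, 0.2753, 0.0807]
tool_rot: [0.173, 0.686, -0.172, 0.686]
force: [-0.5, 3.9, 4.5]
finger_gap: 0.181
{'t': np.float64(4.05), 'q': array([ 2.9580e-01,  6.8610e-01,  1.6407e+00,  7.0000e-04,  8.1340e-01,
       -7.8350e-01]), 'qd': array([-0.0005,  0.0016,  0.0024,  0.0003, -0.0034,  0.0018]), 'tau': array([ -2.326 , -41.6656,  -9.8755,  -0.7386,   0.2335,   0.0685]), 'tcp_pos': array([0.5221, 0.2753, 0.0807]), 'tool_rot': array([ 0.1726,  0.6855, -0.1718,  0.6862]), 'force': array([0.0868, 4.5559, 5.4652]), 'ft_torque': array([0.6154, 0.0602, 0.1112]), 'finger_gap': np.float64(0.1809)}
```

View pics/w3.png

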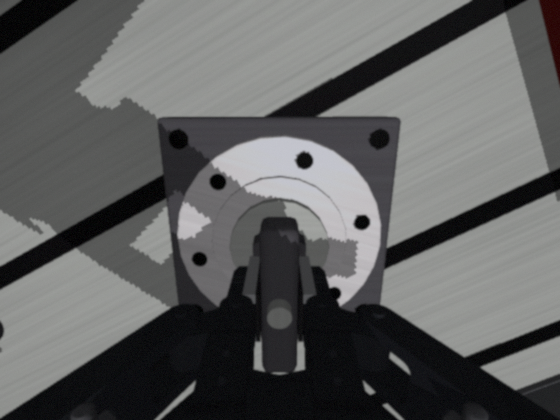

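The bar is held: opening 0.181 is about 15.4 mm, and the pads sit on both sides of it near (280,300). Next I try a little counter-clockwise (negative twist).

```bash
python3 -m jog '{"linear":[[0,0,0],[0,0,0],[0,0,0],[0,0,0],[0,0,0],[0,0,0]],"twist":[-0.02,-0.04,-0.06,-0.08,-0.08,-0.08],"claw":[-1,-1,-1,-1,-1,-1]}' 40
python3 - <<'E'
from h import *
st=manip.sense();print({k:np.round(v,4) for k,v in st.items()})
E
```

```text
t: 4.55
tcp_pos: [0.5225, 0.2751, 0.0808]
tool_rot: [0.147, 0.691, -0.146, 0.692]
force: [1.2, 2.7, 5.5]
finger_gap: 0.18
{'t': np.float64(4.55), 'q': array([ 0.2947,  0.6861,  1.6405,  0.0022,  0.813 , -0.8601]), 'qd': array([-0.0008, -0.0006,  0.0009, -0.0025, -0.0017, -0.0005]), 'tau': array([ -0.0687, -41.4894,  -9.5335,  -1.343 ,   0.4165,  -1.2256]), 'tcp_pos': array([0.5225, 0.2751, 0.0808]), 'tool_rot': array([ 0.1474,  0.6914, -0.1457,  0.6921]), 'force': array([1.1684, 2.7243, 5.4772]), 'ft_torque': array([ 0.4166, -0.1315, -1.1926]), 'finger_gap': np.float64(0.1797)}
```

The reaction moment is -1.19 N m after 0.08 rad against 0.1 N m for loosening, so counter-clockwise is solid. Now the other way, first a small trial.

```bash
python3 -m jog '{"linear":[[0,0,0],[0,0,0],[0,0,0],[0,0,0],[0,0,0],[0,0,0],[0,0,0]],"twist":[0.04,0.08,0.11,0.14,0.17,0.2,0.2],"claw":[-1,-1,-1,-1,-1,-1,-1]}' 40
python3 - <<'E'
from h import *
st=manip.sense();print({k:np.round(st[k],4) for k in('q','ft_torque','force','finger_gap')})
E
```

```text
t: 5.13
tcp_pos: [0.5224, 0.2752, 0.0807]
tool_rot: [0.213, 0.674, -0.212, 0.675]
force: [1.3, 3.9, 4.2]
finger_gap: 0.177
{'q': array([ 2.9570e-01,  6.8620e-01,  1.6405e+00,  1.0000e-04,  8.1290e-01,
       -6.6350e-01]), 'ft_torque': array([ 0.6556, -0.0552, -0.0374]), 'force': array([1.2509, 3.9092, 4.2434]), 'finger_gap': np.float64(0.1771)}
```

Clockwise gives: 0.12 rad past the start with almost no moment. I'll turn 0.95 rad further.

```bash
python3 -m jog '{"linear":[[0,0,0],[0,0,0],[0,0,0],[0,0,0],[0,0,0],[0,0,0],[0,0,0],[0,0,0],[0,0,0],[0,0,0],[0,0,0],[0,0,0],[0,0,0],[0,0,0]],"twist":[0.05,0.13,0.21,0.29,0.37,0.45,0.53,0.61,0.69,0.77,0.85,0.95,0.95,0.95],"claw":[-1,-1,-1,-1,-1,-1,-1,-1,-1,-1,-1,-1,-1,-1]}' 40
python3 - <<'E'
from h import *
s=snap('top','t4');s=snap('wrist','w4')
st=manip.sense();print({k:np.round(st[k],4) for k in('q','ft_torque','force','finger_gap')})
E
```

```text
t: 6.3
tcp_pos: [0.5225, 0.2753, 0.0807]
tool_rot: [0.498, 0.503, -0.496, 0.503]
force: [0.7, 3.6, 4.8]
finger_gap: 0.177
{'q': array([2.9560e-01, 6.8620e-01, 1.6403e+00, 5.0000e-04, 8.1270e-01,
       2.8320e-01]), 'ft_torque': array([ 0.6299, -0.1894, -0.0978]), 'force': array([0.2196, 5.9744, 4.6115]), 'finger_gap': np.float64(0.1783)}
```

View pics/w4.png

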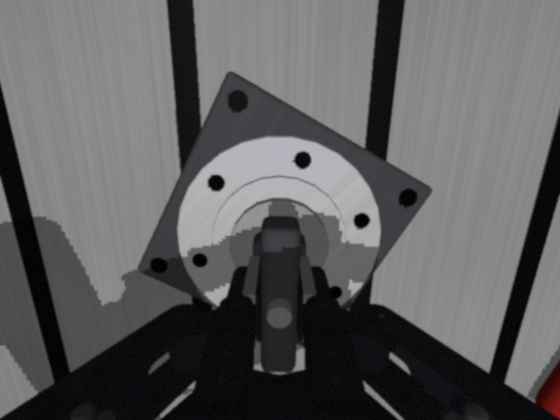

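The bar is still straight between the pads and the base has rotated in the camera's view, so the handle turned about 1.07 rad with the wrist. Now I let go and rise straight up.

```bash
python3 -m jog '{"linear":[[0,0,0],[0,0,0],[0,0,0],[0,0,0],[0,0,0],[0,0,0],[0,0,0],[0,0,0],[-1,0,0],[-3,0,0],[-5,0,0],[-8,0,0],[-11,0,0],[-14,0,0],[-15,0,0],[-15,0,0],[-15,0,0]],"twist":[0,0,0,0,0,0,0,0,0,0,0,0,0,0,0,0,0],"claw":[1,1,1,1,1,1,1,1,1,1,1,1,1,1,1,1,1]}'
python3 - <<'E'
from h import *
s=snap('top','t5');c=snap('scene','s5');w=snap('wrist','w5')
f=lambda i,x,y,w:cv2.resize(i['pixels'][y-w:y+w,x-w:x+w,::-1],(390,390),interpolation=cv2.INTER_CUBIC)
cv2.imwrite('pics/c5.png',np.hstack([f(c,360,230,40),f(c,210,290,40)]))
st=manip.sense();print({k:np.round(st[k],4) for k in('t','tcp_pos','ft_torque','force','finger_gap')})
E
```

```text
t: 7.82
tcp_pos: [0.5214, 0.2747, 0.2307]
tool_rot: [0.498, 0.502, -0.497, 0.502]
force: [-0.1, -0.2, -1.1]
finger_gap: 0.996
{'t': np.float64(7.9667), 'tcp_pos': array([0.5203, 0.2744, 0.2283]), 'ft_torque': array([ 0.0109, -0.0186, -0.024 ]), 'force': array([-0.2229,  0.0524,  0.0607]), 'finger_gap': np.float64(0.996)}
```

View pics/w5.png

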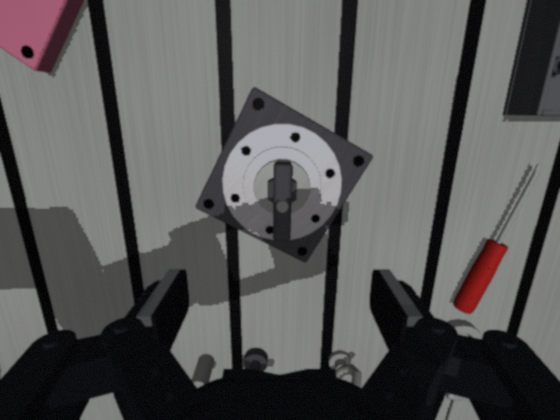

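View pics/c5.png

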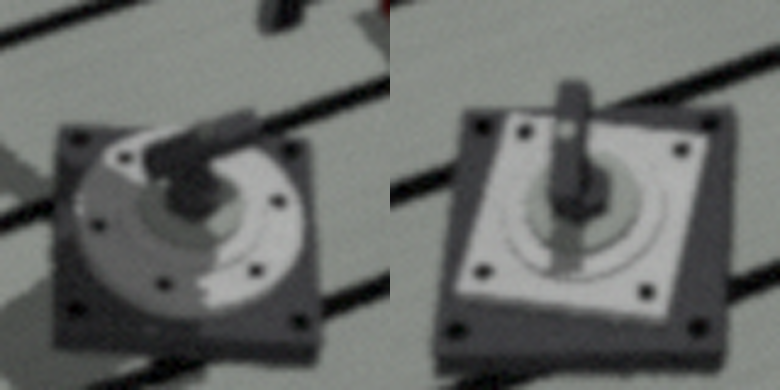

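The wrist view shows the bar free at (283,165)–(282,240), now turned relative to its base. The square-flange clamp's handle looks as before. I'll measure the angle, then hand in.

```bash
python3 - <<'E'
from h import *
w=dict(np.load('pics/w5.npz'))
a=ray(w,(283,165),.111);b=ray(w,(282.3,238),.111);y=np.degrees(np.arctan2(*(b-a)[1::-1]));print('yaw',y,'turned',y+28.1,'len',np.linalg.norm(b-a))
A=dict(np.load('pics/scene0.npz'))['pixels'].astype(int);B=dict(np.load('pics/s5.npz'))['pixels'].astype(int)
print('square clamp diff',np.abs(A-B)[255:335,170:250].mean(),'round',np.abs(A-B)[195:275,320:400].mean())
st=manip.sense();print(st['force'],st['qd']);print(manip.sign_off())
E
```

```text
yaw -89.85266677734948 turned -61.75266677734948 len 0.06588401707783152
square clamp diff 8.46046875 round 16.661510416666665
[-0.22292384  0.05244018  0.06071479] [ 0.00073541  0.0067068  -0.00415024  0.00108449  0.00159272  0.00014207]
the job is handed in; nothing more can be done
None
```

The clamp on the round flange is slackened by about 62° clockwise (1.08 rad, needed 0.7), and I handed the job in at about 8 s of the 35 s. The hand-in reports no verdict.

- **Which way it turns:** I gripped the T-bar and tried counter-clockwise first. It was solid, with a reaction of about 1.2 N m after 0.08 rad. Clockwise gave with almost no moment, so this clamp has the left-hand thread.
- **Angle check:** The last wrist picture shows the bar's yaw at -89.9°, against -28.1° before. The wrist itself turned about 1.07 rad from the first grip, so the two agree.
- **Letting go:** The gripper is open 15 cm above the grip height, and the force reading is about zero.
- **Square-flange clamp:** I never went near it, and its handle looks unchanged in the scene picture. The pixel comparison there was not conclusive: it averaged 8.5 grey levels of difference between the two pictures, against 16.7 at the turned clamp. I put that down to lighting and noise but did not verify it.
- **Small disagreements:** The bar measured 63–66 mm long against the stated 70 mm, and the flange about 124 mm against 130 mm. I put this down to blurred edges in the pictures; the centre positions agreed to within about 2 mm.

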